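Find the hidden catch and open the secret drawer

ROBOT

A 6-joint arm with a two-finger parallel gripper is mounted at the origin on a cart in front of the work surface, level with it; the furniture and walls round the work are solid. World frame = base frame: x ahead of the robot, y to its left, z up, the work surface at z = 0. Lengths are in m, angles in rad, forces in N, time in s.
With the tool pointing down it reaches from about 0.325 to 1 m from the base axis. Payload 5.1 kg.
Tool frame: the origin (TCP) lies on the mounting face of the last link; the fingertips stand 173 mm ahead of it and the grasp point (between the pads) lies tcp_to_grasp ahead of it (tcp_to_grasp is the distance from the TCP to the grasp point, in m); x points along the fingers, y is the direction in which the jaws open and shut, and the axes are right-handed (so a half turn about x gives the same grasp; the last joint's range is limited). The gripper opens to 85 mm and grips with 20 to 120 N. Pads are 22 mm wide; open, the fingers measure 114 mm over their backs; the gripper's body (76 mm by 85 mm) begins 54 mm behind the grasp point. The pads swing forward as they close: fully open they stand 13 mm farther back than shut.
Start: joints at [1.024, 0.124, 1.65, -0, 1.367, -0.083], TCP at [0.291, 0.581, 0.405] pointing down, gripper open.
Joint ranges: [-2.61, 2.61], [-1.02, 2.33], [0.03, 2.71], [-1.35, 4.49], [0.32, 2.68], [-2.91, 2.91]. Speed limits (rad/s): [2.57, 2.57, 3.14, 3.14, 3.14, 3.14].

INTERFACE

Orientations are given as a rotation vector (axis times angle).
In Python, from cell import read_state, get_image, finish_job, masks_of, tip_of, tcp_to_grasp gives the robot as it stands.
- The arm moves only by the shell command python3 -m inch 'ROWS' [OPENING] [FORCE]. ROWS is text: rows parted by semicolons, each of 6 numbers parted by spaces: the shift along the tool's x, y, z in m, then the turn, a rotation vector about the tool's x, y, z in degrees. In form: x y z rx ry rz; .... A call has 1 to 12 rows; each row is the pose to reach, as a shift and turn from the pose commanded when the call began, along the tool's axes at that moment; what a row does not reach only later rows make up. A row lasts 1/8 s, in which the tool goes at most 62.5 mm and 10.7 degrees, less where a joint would pass 70% of its speed; a pose out of reach is approached as far as the arm can. A call with a gripper value outside its range is refused whole. OPENING is the closure, from 0 (fully open) to 1 (shut), set as the call begins (- or left out, the last holds). The fingers move at their own pace and stop on an object; FORCE is the grip in N (left out, the last holds). Time passes only in rows, so rows that repeat a pose let the fingers close. It gives the time, the measured TCP pose, the force and the opening at its end, in the units of the state.
- read_state(): the state, without advancing time (a new reading comes with each control period).
- get_image(name): name is "scene" or "top" or "wrist"; returns a dict with "color" (420x560x3 uint8, red, green, blue), "K" (3x3 intrinsics, pixels), "R" (3x3) and "t" (3): a world point X has camera coordinates R X + t. Camera axes: x right, y down, z forward; pixel columns grow to the right and rows downward; lengths in m; the calibration is good to about 2 mm. A picture is of the moment at which its call begins. There is no depth.
- finish_job(): hands the job in, once; it reports no verdict.
Trained networks look in a picture, given as the dict that the camera call returned (one of the last four; its "shot" number tells which), for a name from the list of things; names that differ only in an ending like _2 or _b are one class to them, and where a whole thing is asked for, a point or a joint stands for the part that bears it (a point fixed in the world has none). Each returns a list of dicts, best first, with "confidence" (0 to 1); they miss things now and then, are a little off and sometimes report something else, mostly with a low value. They report only what shows in the picture. A call takes as long as a camera call.
- masks_of(picture, target): "region" (420x560 bool, what is visible of it) and "box" ([left, top, right, bottom] as shares, 0 to 1, of the picture: columns of its width, rows of its height, round what is visible of it).
- tip_of(picture, target): "position" ([column, row] as shares, 0 to 1, of the picture: columns of its width, rows of its height: a listed point, or the origin of a listed thing).
The state is a dict: "time_s": time; "qpos": joint angles; "qd": joint speeds; "tau": joint torques, N m; "eef_pos": TCP position; "orientation": TCP orientation; "force": force on the tool from outside, world axes, zero at the start; "moment": the same for the moment, N m; "width": finger opening in m.
Only numpy, scipy, OpenCV 4.12 (cv2) and the standard library are available. Lean on these libraries where they do the work, as an engineer would, in place of code of your own. Each camera call takes 0.05 s, during which the arm holds its last target. There are 200 camera calls.

TASK

The wing clamp is put away in the secret drawer of the small wooden chest, and the drawer is held shut by a hidden catch. Feel along the ledge in the slanting slot under the chest's top board until your fingertips drop into the recess, press the catch at its bottom so that the drawer springs out a little, then pull the drawer out all the way. Leave what stands on and beside the chest where it is.

Things in the scene. Friction and masses are not known exactly. Their poses are not given: they have to be found in the camera images.
- chest: Fixed wooden chest, 320 wide (y) x 140 deep (x) x 130 high. Origin: centre of its underside; x from front to back, y to its left seen from the front, z up; front face at x = -70. Above the drawer a slanting slot, 160 long (y = -80 to 80) and 36 wide, goes into it along (sin 35deg, 0, -cos 35deg) of this frame. The top board (z = 120 to 130, from x = -31.5 back) overhangs the slot.
- ledge_left (a point): Left (+y of chest) end of the ledge, midway between the slot's front and back walls, 92 mm above the bench. The ledge is the slot's floor, 22 mm deep along the slot's direction and square to it (rising to the back at 35 degrees). The slot ends here at a solid wall. Because of the top board, shut fingertips must go in tilted 35 degrees, like the slot.
- ledge_right (a point): The same at the slot's right end, 160 mm from ledge_left. Between the two, with its middle up to 34 mm either side of the ledge's middle, is the recess: a gap in the ledge, 56 mm long, as wide as the slot and 10 mm deep along the slot's direction. Its floor is the catch. It is of the same dark wood as the ledge, in shadow, and must be felt for.
- catch (a joint): Travel of the catch, the plate that forms the recess's floor, m: 0 at rest, 0.007 fully pressed, along the slot's direction. It springs back: 3 N to start, 6 N fully down. From about 0.005 it frees the drawer.
- drawer (a joint): How far the drawer is out, m: 0 shut and locked (front flush, no handle), 0.11 at its stop; it slides toward -x of the chest. When freed, a spring pushes it out to about 0.06 within a second; from there it takes about 2 N to pull and stays where it is left.
- panel_top (a point): Middle of the top edge of the drawer's front panel, 54 mm above the bench; moves with it. The panel is 10 thick (x of chest), 154 wide, 46 high; behind it the drawer is hollow, 41 deep below this point. Sprung out, 50 mm of hollow is open between panel and chest front (which is 100 high there, then slants back), so the panel can be pinched from above, one finger inside.
- wing_clamp: Grey metal wing clamp, 19 x 88 x 17, lying across the drawer about 60 mm behind the front panel's inner face. It stays in the drawer. Origin: centre of its underside.
- oil_can: Red oil can with a thin bent spout, 60 across, 121 high, standing on the chest's top board at the rear left. Bystander. Origin: centre of its underside.
- spring_clamp: Black spring clamp, 128 x 55 x 23, lying on the chest's top board at the rear right. Bystander. Origin: centre of its underside.
- glue_bottle: White glue bottle with an orange tip, 54 across, 168 high, standing on the bench to the right of the chest. Bystander. Origin: centre of its underside.
- tape_measure: Yellow tape measure, 79 x 86 x 35, lying on the bench right of the chest. Bystander. Origin: centre of its underside.

How it is judged:
On the way, in this order (a step that is already met when the one before it is completed fails the run):
1. the hidden catch is pressed (more than 4 mm) (value of joint catch above 0.004 m), for 0.1 s.
2. the drawer is pulled out all the way (more than 100 of its 110 mm) (value of joint drawer above 0.1 m), for 0.2 s.
At the end, for the whole second after the job is handed in: The drawer is out by more than 100 of its 110 mm and at rest, the catch has sprung back (within 2 mm), and the wing clamp still lies in the drawer (value of joint drawer above 0.1 m and velocity of joint drawer below 0.01 m/s and value of joint catch below 0.002 m and z of wing_clamp in the frame of panel_top between -0.05 and -0.02 m); the robot touches nothing.
It fails at once if the oil can or the glue bottle is shifted by more than 30 mm or tipped (distance of any of oil_can, glue_bottle from where it was at the start of the episode above 0.03 m or angle between any of oil_can, glue_bottle's own z axis and vertical above 0.4 rad).
It fails at once if the spring clamp or the tape measure is shifted by more than 30 mm (distance of any of spring_clamp, tape_measure from where it was at the start of the episode above 0.03 m).
It also fails if it takes over 54 s, if anything falls off the work surface, if the arm or the gripper's body presses on something with over 40 N, if the wrist force passes 120 N, or if a joint passes its speed limit or range.

## Working session

There is one attempt and no reset: what is moved stays moved. The work goes in short steps, Python scripts to look and compute and a shell command to move; the robot and the scene stay as the last step left them, time stands still between calls to the robot, and variables do not carry over. Pictures are saved under pics/ and viewed, on a budget of 10 in all, crops included, one or two more only if the job needs it, and the job is handed in when it is done.

```bash
mkdir -p pics; ls; cat > h.py <<'E'
import numpy as np,cv2
from scipy.spatial.transform import Rotation as Ro
from scipy.optimize import least_squares
from cell import *
def px(im,n):
    r=tip_of(im,n)
    return (np.array(r[0]['position'])*[560,420],r[0]['confidence']) if r else (None,0)
def proj(im,X):
    c=np.array(im['R'])@X+np.array(im['t']);p=np.array(im['K'])@c;return p[:2]/p[2]
def ray(im,p):
    d=np.linalg.inv(im['K'])@[p[0],p[1],1];R=np.array(im['R']);d=R.T@d
    return -R.T@np.array(im['t']),d/np.linalg.norm(d)
def atz(im,p,z):
    o,d=ray(im,p);return o+d*(z-o[2])/d[2]
E
python3 - <<'E'
from h import *
s=read_state();print(s, tcp_to_grasp)
ims={n:get_image(n) for n in('scene','top','wrist')}
cv2.imwrite('pics/a.png',np.hstack([ims['scene']['color']])[:,:,::-1])
cv2.imwrite('pics/b.png',ims['top']['color'][:,:,::-1])
Z=dict(ledge_left=.092,ledge_right=.092,panel_top=.054,oil_can=.13,spring_clamp=.13,glue_bottle=0,tape_measure=0,chest=0)
for n in ims:
    im=ims[n];print(n,'cam',(-np.array(im['R']).T@im['t']).round(3))
    for k,z in Z.items():
        p,c=px(im,k)
        if p is not None: print(k,p.round(1),round(c,2),atz(im,p,z).round(4))
E
```

```text
pics
{'time_s': 0.0, 'qpos': array([ 1.02441216e+00,  1.24515928e-01,  1.65168033e+00, -1.29754776e-05,
        1.36746816e+00, -8.25847368e-02]), 'qd': array([-0.00131871,  0.00046449,  0.00145817, -0.00127764, -0.0005361 ,
        0.00191329]), 'tau': array([-1.50474098e-04, -4.23625517e+01, -3.65446472e+01, -1.90204360e-04,
        7.15824441e-03,  3.52344340e-07]), 'eef_pos': array([0.2906666 , 0.58111261, 0.40344188]), 'orientation': array([ 0.36214249,  1.54066075, -0.36526653]), 'force': array([-0.71588085,  0.37014283,  0.55461611]), 'moment': array([-0.03727707, -0.00803528, -0.00343194]), 'width': 0.08524078334033985} 0.1547
scene cam [-0.113  0.03   0.621]
ledge_left [184.5 228.5] 0.94 [0.4719 0.4084 0.092 ]
ledge_right [264.4 218.9] 0.79 [0.5456 0.2671 0.092 ]
panel_top [232.8 252.4] 0.91 [0.4717 0.3091 0.054 ]
oil_can [168.9 196.1] 0.7 [0.5169 0.4605 0.13  ]
spring_clamp [255.1 190.6] 0.7 [0.5847 0.2992 0.13  ]
glue_bottle [351.3 234. ] 0.76 [0.6614 0.1006 0.    ]
tape_measure [399.5 272. ] 0.57 [ 0.5668 -0.0135  0.    ]
chest [228.6 250.8] 0.76 [0.5299 0.3464 0.    ]
top cam [0.366 0.231 1.117]
ledge_left [214.2 253.8] 0.59 [0.4651 0.4083 0.092 ]
ledge_right [286.3 230.5] 0.61 [0.5434 0.2587 0.092 ]
panel_top [258.2 257.7] 0.8 [0.4766 0.3131 0.054 ]
oil_can [189.2 227.2] 0.95 [0.5093 0.4666 0.13  ]
spring_clamp [266.1 196.5] 0.6 [0.6044 0.3139 0.13  ]
glue_bottle [352.3 203.5] 0.69 [0.6534 0.1106 0.    ]
tape_measure [396.7 244.2] 0.97 [ 0.5702 -0.0097  0.    ]
wrist cam [0.226 0.614 0.372]
```

View pics/a.png

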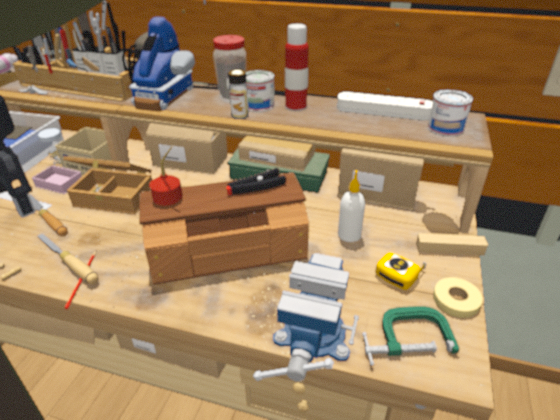

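View pics/b.png

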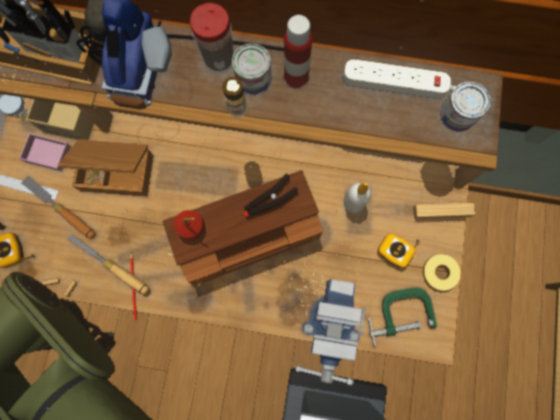

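The pictures show the chest turned about 27° (scene ~(228,225), top ~(243,235)). The oil can and the black clamp are on its lid, and a vise stands in front of its right side at scene ~(315,310). Next I fit the chest pose.

```bash
cat > fit.py <<'E'
from h import *
def P(p,X):
    c,s=np.cos(p[2]),np.sin(p[2]);X=np.atleast_2d(X);return np.c_[p[0]+c*X[:,0]-s*X[:,1],p[1]+s*X[:,0]+c*X[:,1],X[:,2]]
prof=[(-70,0),(-70,100),(-31.5,130),(70,130),(70,0)]
H=np.array([[x,y,z] for x,z in prof for y in(-160,160)])/1e3
def sil(im,p):
    m=np.zeros((420,560),np.uint8);q=np.array([proj(im,X) for X in P(p,H)],np.float32)
    cv2.fillConvexPoly(m,np.round(cv2.convexHull(q)*16).astype(int),1,shift=4);return m>0
E
python3 - <<'E'
from fit import *
from scipy.optimize import minimize
ims=[get_image('scene'),get_image('top')]
T=[]
for im in ims:
    m=masks_of(im,'chest')[0];print(m['confidence'],m['region'].sum())
    M=m['region'].copy();ig=np.zeros_like(M)
    for k in('oil_can','spring_clamp','panel_top'):
        r=masks_of(im,k)
        if r: print(k,r[0]['confidence']);ig|=r[0]['region']
    ig=cv2.dilate(ig.astype(np.uint8),np.ones((5,5)))>0
    T.append((M,ig))
def cost(p,idx=(0,1)):
    c=0
    for i in idx:
        S=sil(ims[i],p);M,ig=T[i];v=~ig
        c+=1-(S&M&v).sum()/((S|M)&v).sum()
    return c
kp=lambda p:None
for idx in((0,1),(0,),(1,)):
    r=minimize(cost,[.53,.355,.49],args=(idx,),method='Nelder-Mead',options=dict(initial_simplex=[[.53,.355,.49],[.55,.355,.49],[.53,.375,.49],[.53,.355,.55]],xatol=1e-4,fatol=1e-4))
    print(idx,r.x.round(4),r.fun)
    if len(idx)==2:p=r.x
np.save('p.npy',p)
Rz=Ro.from_euler('z',-p[2])
for n,im in zip('st',ims):
    for k,z in dict(ledge_left=.092,ledge_right=.092,panel_top=.054,oil_can=.13,spring_clamp=.13,glue_bottle=0,tape_measure=0).items():
        q,c=px(im,k)
        if q is not None:print(n,k,round(c,2),(Rz.apply(atz(im,q,z)-[p[0],p[1],0])*1e3).round(1))
out=[]
for im in ims:
    c=im['color'][:,:,::-1].copy();c=cv2.resize(c,None,fx=4,fy=4,interpolation=2)
    def L(A,col):
        q=np.array([proj(im,X) for X in P(p,np.array(A)/1e3)])*4+1.5
        cv2.polylines(c,[np.round(q).astype(int)],True,col,1)
    L([(-31.5,-160,130),(-31.5,160,130),(70,160,130),(70,-160,130)],(0,255,0))
    L([(-70,-160,0),(-70,160,0),(-70,160,100),(-70,-160,100)],(255,255,0))
    L([(-70,-80,100),(-70,80,100)],(0,0,255))
    o=(proj(im,P(p,[[0,0,.07]])[0])*4).astype(int);out.append(c[o[1]-290:o[1]+290,o[0]-390:o[0]+390])
cv2.imwrite('pics/c.png',cv2.resize(np.vstack(out),None,fx=.51,fy=.51,interpolation=3))
E
```

```text
0.9 12326
oil_can 0.93
spring_clamp 0.93
panel_top 0.8Traceback (most recent call last):
  File "<stdin>", line 6, in <module>
IndexError: list index out of range
```

```bash
cat > run.py <<'E'
from fit import *
from scipy.optimize import minimize
ims=[get_image('scene'),get_image('top')]
T=[]
for im in ims:
    r=masks_of(im,'chest')
    if not r: T.append(None);print('no mask');continue
    M=r[0]['region'].copy();ig=np.zeros_like(M)
    for k in('oil_can','spring_clamp'):
        r=masks_of(im,k)
        if r: ig|=r[0]['region']
    d=masks_of(im,'panel_top')
    if d: M|=d[0]['region']
    T.append((M,cv2.dilate(ig.astype(np.uint8),np.ones((5,5)))>0))
def cost(p,idx=(0,1)):
    c=0
    for i in idx:
        if T[i] is None: continue
        S=sil(ims[i],p);M,ig=T[i];v=~ig
        c+=1-(S&M&v).sum()/((S|M)&v).sum()
    return c
for idx in((1,),(0,),(0,1)):
    if len(idx)==1 and T[idx[0]] is None: continue
    r=minimize(cost,[.53,.355,.49],args=(idx,),method='Nelder-Mead',options=dict(initial_simplex=[[.53,.355,.49],[.55,.355,.49],[.53,.375,.49],[.53,.355,.55]],xatol=1e-4,fatol=1e-4))
    print(idx,r.x.round(4),r.fun);p=r.x
np.save('p.npy',p)
Rz=Ro.from_euler('z',-p[2])
for n,im in zip('st',ims):
    for k,z in dict(ledge_left=.092,ledge_right=.092,panel_top=.054,oil_can=.13,spring_clamp=.13,glue_bottle=0,tape_measure=0).items():
        q,c=px(im,k)
        if q is not None:print(n,k,round(c,2),(Rz.apply(atz(im,q,z)-[p[0],p[1],0])*1e3).round(1))
out=[]
for im in ims:
    c=im['color'][:,:,::-1].copy();c=cv2.resize(c,None,fx=4,fy=4,interpolation=2)
    def L(A,col):
        q=np.array([proj(im,X) for X in P(p,np.array(A)/1e3)])*4+1.5
        cv2.polylines(c,[np.round(q).astype(int)],True,col,1)
    L([(-31.5,-160,130),(-31.5,160,130),(70,160,130),(70,-160,130)],(0,255,0))
    L([(-70,-160,0),(-70,160,0),(-70,160,100),(-70,-160,100)],(255,255,0))
    L([(-70,-80,100),(-70,80,100)],(0,0,255))
    o=(proj(im,P(p,[[0,0,.07]])[0])*4).astype(int);out.append(c[o[1]-290:o[1]+290,o[0]-390:o[0]+390])
cv2.imwrite('pics/c.png',cv2.resize(np.vstack(out),None,fx=.51,fy=.51,interpolation=3))
E
python3 run.py
```

```text
(1,) [0.5354 0.3518 0.5276] 0.17431660546715622
(0,) [0.5363 0.3493 0.5302] 0.10745050627172437
(0, 1) [0.5361 0.3501 0.5274] 0.28455587359249157
s ledge_left 0.86 [-27.1  83.2  92. ]
s ledge_right 0.79 [-27.9 -82.7  92. ]
s panel_top 0.66 [-72.7  -0.2  54. ]
s oil_can 0.94 [ 36.1 108.7 130. ]
s spring_clamp 0.94 [ 26.8 -67.4 130. ]
s glue_bottle 0.63 [ -15.1 -271.1    0. ]
s tape_measure 0.77 [-163.7 -320.6    0. ]
t ledge_left 0.79 [-31.2  91.5  92. ]
t ledge_right 0.65 [-41.5 -72.4  92. ]
t panel_top 0.84 [-65.7   5.5  54. ]
t oil_can 0.66 [ 36.2 113.1 130. ]
t spring_clamp 0.59 [ 37.8 -71.4 130. ]
t glue_bottle 0.92 [ -26.5 -270.7    0. ]
t tape_measure 0.95 [-152.7 -323.3    0. ]
```

View pics/c.png

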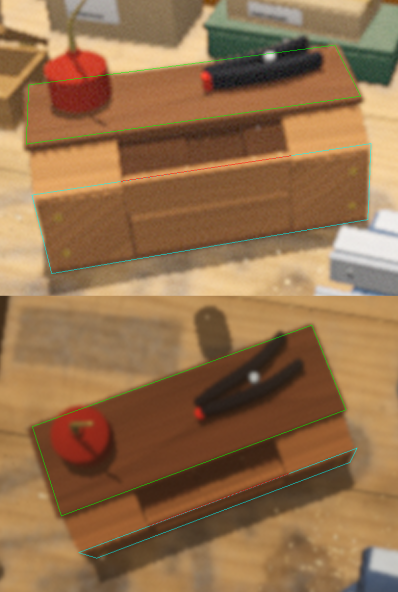

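The fitted outline lies on the edges in both views. The red line at scene crop ~(205,167) coincides with the slot's front lip. Next I work out the hover pose in front of the slot.

```bash
cat > go.py <<'E'
from fit import *
p=np.load('p.npy')
RC=Ro.from_euler('z',p[2])
t35=np.radians(35);D=np.array([np.sin(t35),0,-np.cos(t35)]);N=np.array([np.cos(t35),0,np.sin(t35)])
LED=np.array([-.0427,0,.092])
def cur():
    s=read_state();return s,np.array(s['eef_pos']),Ro.from_rotvec(s['orientation'])
def tipc():  # shut tip in chest frame
    s,e,R=cur();w=e+R.apply([.173,0,0]);return RC.inv().apply(w-[p[0],p[1],0])
def frame(x,y): # tool axes in chest frame -> world rotation
    x=np.array(x,float);y=np.array(y,float);return RC*Ro.from_matrix(np.c_[x,y,np.cross(x,y)])
def rel(tip,Rt,L=.173):
    s,e,R=cur();w=RC.apply(tip)+[p[0],p[1],0]-Rt.apply([L,0,0])
    dp=R.inv().apply(w-e);rv=np.degrees((R.inv()*Rt).as_rotvec());return dp.round(4),rv.round(1),w.round(3)
E
python3 - <<'E'
from go import *
s,e,R=cur();print(R.as_matrix().round(2))
for sg in(1,-1): print(rel(LED-D*.082+[0,-.01,0],frame(D,[0,sg,0])))
for sg in(1,-1): print('pinch',rel([-.13,0,.1],frame([0,0,-1],[sg,0,0])))
E
```

```text
[[ 0.    0.45  0.89]
 [ 0.    0.89 -0.45]
 [-1.    0.    0.  ]]
(array([ 0.1038, -0.2607,  0.2277]), array([-55. , -32.1,  17.3]), array([0.378, 0.246, 0.301]))
(array([ 0.1038, -0.2607,  0.2277]), array([118.7,  20.2,  37.4]), array([0.378, 0.246, 0.301]))
pinch (array([ 0.1317, -0.2058,  0.2517]), array([33.2, -0. , -0. ]), array([0.424, 0.285, 0.273]))
pinch (array([ 0.1317, -0.2058,  0.2517]), array([-146.8,    0. ,   -0. ]), array([0.424, 0.285, 0.273]))
```

```bash
python3 -m inch '0.010 -0.035 0.03 -7 -4 2; 0.02 -0.07 0.06 -14 -8 4.5; 0.04 -0.105 0.09 -21 -12 6.5; 0.052 -0.14 0.12 -28 -16 8.7; 0.065 -0.175 0.15 -35 -20 11; 0.08 -0.21 0.18 -42 -24 13; 0.09 -0.24 0.21 -48.5 -28 15; 0.1038 -0.2607 0.2277 -55 -32.1 17.3; 0.1038 -0.2607 0.2277 -55 -32.1 17.3; 0.1038 -0.2607 0.2277 -55 -32.1 17.3' 1 30
python3 - <<'E'
from go import *
s,e,R=cur();print(s['qpos'].round(2),tipc().round(4),s['force'],s['width'],rel(LED-D*.082+[0,-.01,0],frame(D,[0,1,0])))
im=get_image('wrist')
for k in('ledge_left','ledge_right','panel_top'):
    q,c=px(im,k)
    if q is not None: print(k,q,c,RC.inv().apply(atz(im,q,.054 if k[0]=='p' else .092)-[p[0],p[1],0]).round(4))
c=cv2.resize(im['color'][:,:,::-1],(800,600),interpolation=2)
f=800/560
for A,col in(([(-31.5,-160,130),(-31.5,160,130)],(0,255,0)),([(-70,-80,100),(-70,80,100)],(0,0,255)),([(-42.7,-80,92),(-42.7,80,92)],(255,0,0))):
    q=np.array([proj(im,X) for X in P(p,np.array(A)/1e3)])*f
    cv2.polylines(c,[np.round(q).astype(int)],False,col,1)
cv2.imwrite('pics/d.png',c)
E
```

```text
time_s: 4.15
eef_pos: [0.378, 0.2466, 0.3016]
orientation: [-0.253, 0.936, 0.485]
force: [-0.3, 0.4, 0.2]
width: 0.0
[ 0.45 -0.38  2.32  0.08  0.6  -1.7 ] [-0.0894 -0.0099  0.16  ] [-0.30898816  0.40571352  0.22384523] 3.8002745050034464e-05 (array([ 0.0005, -0.0002, -0.0006]), array([-0.,  0.,  0.]), array([0.378, 0.246, 0.301]))
ledge_left [408.8   221.088] 0.8 [-0.0367  0.0795  0.092 ]
ledge_right [189.504 221.214] 0.91 [-0.0363 -0.0759  0.092 ]
panel_top [298.984 149.814] 0.78 [-0.0693  0.0016  0.054 ]
```

View pics/d.png

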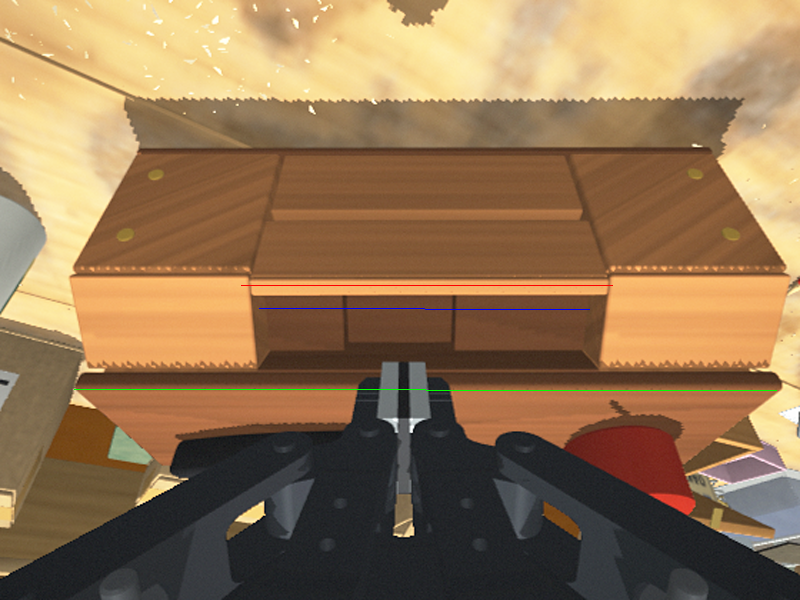

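The recess shows: its edges are at columns ~345 and ~455 of the slot's 260–598, rows 295–345. A lip strip at rows 275–293 means the slot sits a few mm further back than I assumed. I'll measure that.

```bash
python3 - <<'E'
from go import *
im=get_image('wrist');f=800/560
print('cam',RC.inv().apply(-np.array(im['R']).T@im['t']-[p[0],p[1],0]).round(3))
def r(x,y,z): return (proj(im,P(p,np.array([[x,y,z]])/1e3)[0])*f).round(1)
print('front100',r(-70,0,100),'front corner bottom',r(-70,-160,100),r(-70,160,100),'bt',r(-31.5,0,120),r(-31.5,0,130),r(-31.5,-160,130),r(-31.5,160,130),'bench',r(-70,-160,0),r(-70,160,0))
for xl in(-43,-40,-37,-34):print(xl,'lip',r(xl-27.3,0,99.7),'ledgeback',r(xl+14.7,0,102.3),'mback',r(xl+2,0,120.3),'ends mid',r(xl,-80,92),r(xl,80,92))
xl=-37
for y in(-40,-20,0,20,40):print(y,r(xl,y,92),r(xl+14.7,y,102.3))
g=im['color'].astype(int).sum(2)
print([ (int(i*f),int(v)) for i,v in enumerate(g[180:280,[230,350]].mean(1),180)])
E
```

```text
cam [-0.23  -0.01   0.233]
front100 [424.9 284.6] front corner bottom [ 53.6 283.3] [795.6 285.8] bt [422.9 370. ] [423.4 389.3] [ 71.8 388.2] [774.3 390.4] bench [133.8 145.8] [706.3 148. ]
-43 lip [425.  283.6] ledgeback [421.8 341.9] mback [423.6 360.1] ends mid [257.5 306.9] [587.1 308. ]
-40 lip [424.7 288. ] ledgeback [421.6 345.1] mback [423.4 363.5] ends mid [258.9 310.6] [585.3 311.7]
-37 lip [424.4 292.3] ledgeback [421.4 348.3] mback [423.2 366.8] ends mid [260.3 314.2] [583.5 315.3]
-34 lip [424.2 296.5] ledgeback [421.2 351.5] mback [422.9 370. ] ends mid [261.7 317.8] [581.7 318.8]
-40 [341.1 314.5] [342.3 348.1]
-20 [381.6 314.6] [381.9 348.2]
0 [422.  314.7] [421.4 348.3]
20 [462.3 314.9] [461.  348.5]
40 [502.7 315. ] [500.5 348.6]
[(257, 285), (258, 279), (260, 282), (261, 284), (262, 278), (264, 281), (265, 280), (267, 283), (268, 272), (270, 264), (271, 265), (272, 298), (274, 320), (275, 235), (277, 303), (278, 431), (280, 522), (281, 519), (282, 521), (284, 529), (285, 532), (287, 538), (288, 533), (290, 532), (291, 547), (292, 500), (294, 209), (295, 236), (297
[... 159 characters left out ...]
34), (317, 236), (318, 236), (320, 227), (321, 228), (322, 222), (324, 223), (325, 235), (327, 240), (328, 233), (330, 232), (331, 227), (332, 232), (334, 230), (335, 232), (337, 233), (338, 235), (340, 225), (341, 227), (342, 232), (344, 222), (345, 227), (347, 225), (348, 208), (350, 141), (351, 140), (352, 147), (354, 132), (355, 143), (357, 149), (358, 142), (360, 144), (361, 155), (362, 145), (364, 147), (365, 146), (367, 164), (368, 228), (370, 228), (371, 153), (372, 160), (374, 172), (375, 172), (377, 177), (378, 179), (380, 189), (381, 193), (382, 236), (384, 268), (385, 301), (387, 325), (388, 358), (390, 375), (391, 382), (392, 386), (394, 376), (395, 380), (397, 375), (398, 375)]
```

Lip and ledge rows both give the ledge middle at x = -36.5. The recess middle is at y ≈ -11 in my frame. Now I go in and feel.

```bash
python3 -m inch '0.02 -0.001 0.005 0 0 0; 0.04 -0.001 0.005 0 0 0; 0.06 -0.001 0.005 0 0 0; 0.07 -0.001 0.005 0 0 0; 0.076 -0.001 0.005 0 0 0; 0.082 -0.001 0.005 0 0 0; 0.085 -0.001 0.005 0 0 0; 0.088 -0.001 0.005 0 0 0; 0.09 -0.001 0.005 0 0 0; 0.092 -0.001 0.005 0 0 0; 0.092 -0.001 0.005 0 0 0'
python3 - <<'E'
from go import *
s,e,R=cur();t=tipc();print(t.round(4),R.inv().apply(s['force']).round(2),((t-[-.0365,0,.092])@D*1e3).round(2))
E
```

```text
time_s: 5.78
eef_pos: [0.4275, 0.274, 0.2284]
orientation: [-0.254, 0.936, 0.486]
force: [-0.1, 0.9, 0.2]
width: 0.0001
[-0.0329 -0.0112  0.0867] [0.04 0.82 0.4 ] 6.43
```

It met no force 6 mm below ledge level, so the tips are in the recess. Now I press.

```bash
python3 -m inch '0.003 0 0 0 0 0; 0.006 0 0 0 0 0; 0.008 0 0 0 0 0; 0.0095 0 0 0 0 0; 0.0095 0 0 0 0 0; 0.0095 0 0 0 0 0'
python3 - <<'E'
from go import *
s,e,R=cur();t=tipc();print(t.round(4),R.inv().apply(s['force']).round(2),((t-[-.0365,0,.092])@D*1e3).round(2))
for n in('top','scene'):
    im=get_image(n);q,c=px(im,'panel_top')
    if q is not None: print(n,c,RC.inv().apply(atz(im,q,.054)-[p[0],p[1],0]).round(4))
E
```

```text
time_s: 6.52
eef_pos: [0.4323, 0.2768, 0.2209]
orientation: [-0.254, 0.936, 0.486]
force: [-1.5, -1.0, 3.7]
width: 0.0001
[-0.0272 -0.0112  0.0792] [-4.08 -0.13  0.6 ] 15.78
scene 0.72 [-0.1314 -0.0031  0.054 ]
```

The drawer has sprung out about 60 mm. I press 1.5 mm more and hold to make sure, then retreat.

```bash
python3 -m inch '0.0015 0 0 0 0 0; 0.0015 0 0 0 0 0; 0.0015 0 0 0 0 0'
python3 -m inch '-0.02 0 0 0 0 0; -0.05 0 0 0 0 0; -0.09 0 0 0 0 0; -0.13 0 0 0 0 0; -0.15 0 0 0 0 0; -0.15 0 0 0 0 0'
python3 - <<'E'
from go import *
s,e,R=cur();print(tipc().round(4),s['qpos'].round(2),s['force'].round(1))
for n in('top','scene','wrist'):
    im=get_image(n);q,c=px(im,'panel_top')
    if q is not None: print(n,c,RC.inv().apply(atz(im,q,.054)-[p[0],p[1],0]).round(4))
    q,c=px(im,'wing_clamp')
    if q is not None: print(n,'wing',c,RC.inv().apply(atz(im,q,.013)-[p[0],p[1],0]).round(4))
cv2.imwrite('pics/e.png',im['color'][:,:,::-1])
for sg in(1,-1): print('pinch',rel([-.12,-.0,.1],frame([0,0,-1],[sg,0,0])))
E
```

```text
time_s: 7.1
eef_pos: [0.4331, 0.2773, 0.2197]
orientation: [-0.254, 0.936, 0.486]
force: [-2.5, -1.1, 5.0]
width: -0.0004
time_s: 7.85
eef_pos: [0.3584, 0.2338, 0.3433]
orientation: [-0.253, 0.933, 0.486]
force: [-0.1, 0.2, -0.9]
width: 0.0001
[-0.1124 -0.0111  0.2019] [ 0.44 -0.5   2.32  0.08  0.71 -1.7 ] [-0.1  0.2 -0.9]
top 0.87 [-0.1323 -0.0067  0.054 ]
top wing 0.37 [-0.0588 -0.0053  0.013 ]
scene 0.66 [-0.1353  0.0032  0.054 ]
scene wing 0.61 [-0.0623  0.0008  0.013 ]
wrist 0.76 [-0.1317  0.0015  0.054 ]
wrist wing 0.83 [-0.0583 -0.0025  0.013 ]
pinch (array([0.1087, 0.011 , 0.036 ]), array([ 87. ,  27.4, -27.3]), array([0.432, 0.29 , 0.273]))
pinch (array([0.1087, 0.011 , 0.036 ]), array([-86.9,  27.3,  27.4]), array([0.432, 0.29 , 0.273]))
```

View pics/e.png

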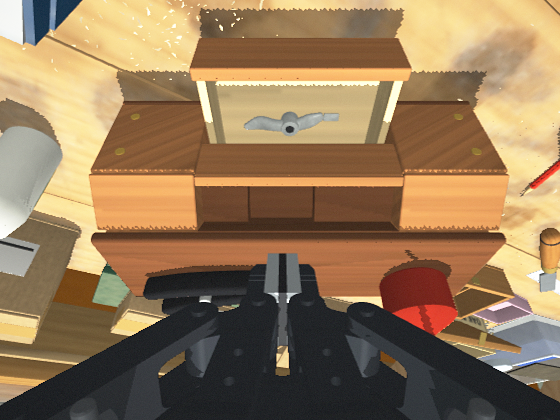

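The drawer is sprung out, panel top at about row 68–80, and the wing clamp lies in it at ~(290,125). The recess edges are visible too. I plan to hook the shut fingers inside the panel at a 20° tilt.

```bash
python3 - <<'E'
from go import *
im=get_image('wrist')
g=im['color'].astype(int).sum(2);print(g[60:90,285:310].mean(1).astype(int).tolist(), g[135:195,285:310].mean(1).astype(int).tolist())
C=lambda q,z:RC.inv().apply(atz(im,q,z)-[p[0],p[1],0]).round(4)
for r in(66,68,80,82):print(r,C((298,r),.054))
for r in(142,144,146):print('chest front',r,C((298,r),.058),C((298,r),.06))
print(C((298,177),.1),C((194,68),.054),C((408,68),.054))
sc=get_image('scene');print('vise',[ (RC.inv().apply(atz(sc,q,.12)-[p[0],p[1],0])).round(3) for q in((295,265),(325,258),(345,290))])
T=np.radians(20);d=np.array([np.sin(T),0,-np.cos(T)])
for t in([-.09,.002,.09],[-.09,.002,.03]):print(rel(t,frame(d,[0,1,0])))
E
```

```text
[248, 255, 256, 253, 252, 253, 311, 469, 536, 569, 561, 555, 551, 548, 543, 540, 537, 523, 530, 574, 743, 736, 734, 688, 570, 475, 493, 502, 510, 517] [503, 508, 515, 517, 523, 527, 523, 422, 250, 260, 274, 276, 270, 268, 265, 272, 282, 283, 281, 273, 269, 266, 268, 268, 267, 261, 260, 259, 269, 274, 273, 274, 273, 275, 279, 270, 260, 261, 294, 258, 297, 451, 528, 516, 522, 525, 526, 527, 539, 551, 197, 217, 218, 217, 215, 220, 221, 224, 226, 226]
66 [-0.1329 -0.0008  0.054 ]
68 [-0.1315 -0.0007  0.054 ]
80 [-0.1225 -0.0004  0.054 ]
82 [-0.121  -0.0003  0.054 ]
chest front 142 [-0.0694  0.0016  0.058 ] [-0.0711  0.0014  0.06  ]
chest front 144 [-0.0672  0.0016  0.058 ] [-0.069   0.0015  0.06  ]
chest front 146 [-0.0651  0.0017  0.058 ] [-0.0668  0.0016  0.06  ]
[-0.072   0.0003  0.1   ] [-0.1313 -0.072   0.054 ] [-0.1317  0.0746  0.054 ]
vise [array([-0.208, -0.094,  0.12 ]), array([-0.204, -0.148,  0.12 ]), array([-0.282, -0.155,  0.12 ])]
(array([1.091e-01, 1.300e-02, 1.000e-04]), array([ 0., 15.,  0.]), array([0.406, 0.277, 0.253]))
(array([ 0.1583,  0.0131, -0.0343]), array([ 0., 15.,  0.]), array([0.406, 0.277, 0.193]))
```

```bash
python3 -m inch '0.04 0.005 0 0 6 0; 0.08 0.01 0 0 12 0; 0.109 0.013 0 0 15 0; 0.125 0.013 -0.011 0 15 0; 0.141 0.013 -0.023 0 15 0; 0.158 0.013 -0.034 0 15 0; 0.158 0.013 -0.034 0 15 0; 0.158 0.013 -0.034 0 15 0'
python3 - <<'E'
from go import *
s,e,R=cur();print(tipc().round(4),s['qpos'].round(2),R.inv().apply(s['force']).round(1))
T=np.radians(20);d=np.array([np.sin(T),0,-np.cos(T)])
print(rel([-.15,.002,.03],frame(d,[0,1,0])))
E
```

```text
time_s: 9.4
eef_pos: [0.4067, 0.2769, 0.1941]
orientation: [-0.323, 1.19, 0.46]
force: [0.0, -0.4, -0.7]
width: -0.0
[-0.0892  0.0018  0.0316] [ 0.49 -0.06  2.23  0.02  0.61 -1.63] [ 0.6 -0.4 -0.4]
(array([-0.0193,  0.0001, -0.0574]), array([0. , 0.1, 0. ]), array([0.354, 0.247, 0.193]))
```

```bash
python3 -m inch '-0.002 0 -0.0056 0 0 0; -0.0041 0 -0.0113 0 0 0; -0.0062 0 -0.0169 0 0 0; -0.0082 0 -0.0226 0 0 0; -0.0103 0 -0.0282 0 0 0; -0.0123 0 -0.0338 0 0 0; -0.0144 0 -0.0395 0 0 0; -0.0164 0 -0.0451 0 0 0; -0.0185 0 -0.0507 0 0 0; -0.0198 0 -0.0545 0 0 0; -0.0198 0 -0.0545 0 0 0'
python3 - <<'E'
from go import *
s,e,R=cur();print(tipc().round(4),R.inv().apply(s['force']).round(1),RC.inv().apply(s['force']).round(1))
for n in('top','scene','wrist'):
    im=get_image(n);q,c=px(im,'panel_top')
    if q is not None: print(n,c,RC.inv().apply(atz(im,q,.054)-[p[0],p[1],0]).round(4))
E
```

```text
time_s: 10.78
eef_pos: [0.3557, 0.2472, 0.1928]
orientation: [-0.323, 1.193, 0.459]
force: [-0.0, -0.2, 1.4]
width: 0.0003
[-0.1488  0.0018  0.0302] [-1.4 -0.2  0.3] [-0.2 -0.2  1.4]
top 0.82 [-0.1807  0.0038  0.054 ]
scene 0.68 [-0.1802 -0.0017  0.054 ]
wrist 0.84 [-0.1749  0.0004  0.054 ]
```

About 107 mm out. I nudge further to feel the stop.

```bash
for i in 1 ; do python3 -m inch '-0.0007 0 -0.0019 0 0 0; -0.0014 0 -0.0038 0 0 0; -0.0014 0 -0.0038 0 0 0'; done
python3 - <<'E'
from go import *
s,e,R=cur();print(tipc().round(4),RC.inv().apply(s['force']).round(1))
E
```

```text
time_s: 11.45
eef_pos: [0.353, 0.2456, 0.1937]
orientation: [-0.322, 1.189, 0.46]
force: [3.1, 2.2, -1.5]
width: 0.0001
[-0.1513  0.0017  0.0313] [ 3.8  0.3 -1.5]
```

```bash
python3 -m inch '-0.0007 0 -0.0019 0 0 0; -0.0014 0 -0.0038 0 0 0; -0.0014 0 -0.0038 0 0 0'
python3 - <<'E'
from go import *
s,e,R=cur();print(tipc().round(4),RC.inv().apply(s['force']).round(1))
im=get_image('wrist');g=im['color'].astype(int).sum(2)
cv2.imwrite('pics/f.png',im['color'][:,:,::-1])
E
```

```text
time_s: 11.82
eef_pos: [0.3512, 0.2444, 0.1955]
orientation: [-0.32, 1.182, 0.46]
force: [10.1, 6.4, -2.6]
width: 0.0001
[-0.1523  0.0015  0.0335] [11.9  0.4 -2.6]
```

View pics/f.png

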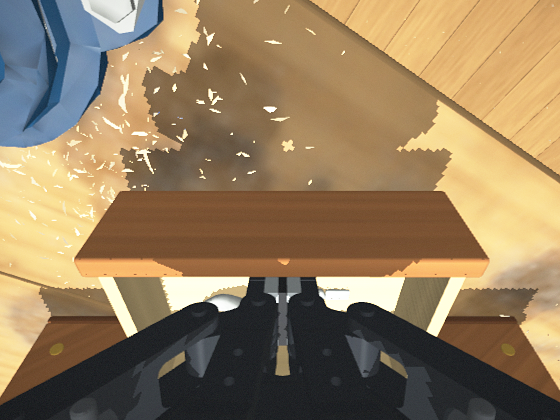

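The force climbs to 12 N, so the drawer is at its stop: panel top edge at row ~265, clamp partly visible at ~(225,300). I back off and withdraw.

```bash
python3 -m inch '0.0035 0 0.0096 0 0 0; 0.0035 0 0.0096 0 0 0; -0.01 0 0.0096 0 0 0; -0.03 0 0.0096 0 0 0; -0.07 0 0.0096 0 0 0; -0.11 0 0.0096 0 0 0; -0.15 0 0.0096 0 0 0; -0.17 0 0.0096 0 0 0; -0.17 0 0.0096 0 0 0; -0.17 0 0.0096 0 0 0'
python3 - <<'E'
from go import *
s,e,R=cur();print(tipc().round(4),s['force'].round(1))
for n in('top','scene','wrist'):
    im=get_image(n)
    for k,z in dict(panel_top=.054,wing_clamp=.013,oil_can=.13,spring_clamp=.13,glue_bottle=0,tape_measure=0).items():
        q,c=px(im,k)
        if q is not None: print(n,k,round(c,2),RC.inv().apply(atz(im,q,z)-[p[0],p[1],0]).round(4))
    if n!='top': cv2.imwrite(f'pics/g_{n}.png',im['color'][:,:,::-1])
E
```

```text
time_s: 13.12
eef_pos: [0.3064, 0.2186, 0.3547]
orientation: [-0.323, 1.194, 0.459]
force: [-0.6, 0.3, 0.1]
width: -0.0002
[-0.2059  0.0019  0.192 ] [-0.6  0.3  0.1]
top panel_top 0.64 [-0.1771 -0.0043  0.054 ]
top wing_clamp 0.45 [-0.1053 -0.0008  0.013 ]
top oil_can 0.58 [0.033  0.1119 0.13  ]
top spring_clamp 0.88 [ 0.0399 -0.0701  0.13  ]
top glue_bottle 0.96 [-0.0179 -0.2705  0.    ]
top tape_measure 0.91 [-0.1571 -0.3223  0.    ]
wrist panel_top 0.89 [-0.1775  0.002   0.054 ]
wrist wing_clamp 0.83 [-0.1052 -0.002   0.013 ]
wrist oil_can 0.42 [-0.1481 -0.1542  0.13  ]
wrist glue_bottle 0.57 [-0.0155 -0.2685  0.    ]
wrist tape_measure 0.59 [-0.0948 -0.0018  0.    ]
```

View pics/g_wrist.png

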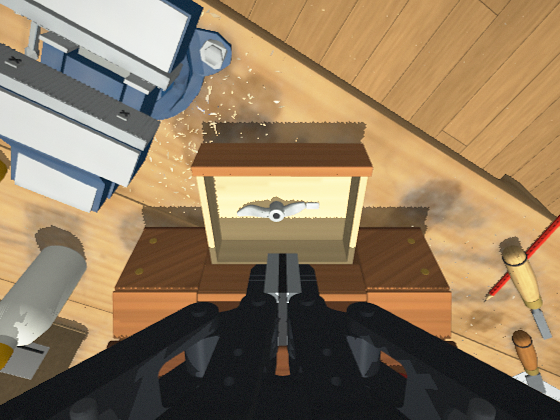

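The panel moved about 108 mm by the same camera (-69 → -177.5 mm), and the wing clamp lies in the drawer at ~(278,212). The robot is clear, so I hand in.

```bash
python3 -c "
from cell import *
print(finish_job())"
```

```text
the job is handed in; nothing more can be done
None
```

The drawer is out to its stop with the wing clamp still in it, and I handed the job in at about 13 s of the 54 s allowed. `finish_job()` reports no verdict, so the result below rests on my own checks.

**Finding the catch:** I fitted the chest's pose in two camera views. A close wrist view showed where the ledge is and the recess's edges, so I went straight in there, tilted 35°, instead of feeling along the whole ledge. The fingertips met no force 6 mm below ledge level, which confirmed the recess.

**Pressing and pulling:** I pressed the catch to about 5–6 N and the drawer sprang out about 60 mm. I then pulled it by hooking the shut fingers behind the front panel rather than pinching it, until the force rose to 12 N at the stop. After that I backed off and withdrew upward.

**Last checks:**
- **Drawer:** the wrist camera puts it about 108 mm out. The top view gives 105–111 mm, depending on which reading is taken as shut.
- **Wing clamp:** it lies flat in the drawer, about 72 mm behind the panel's top-edge point.
- **Robot:** the wrist force was near zero with the tips 190 mm above the bench, touching nothing.
- **Bystanders:** in the top view, all four are within about 9 mm of their first readings, which is within the networks' scatter.

**What failed or disagreed:**
- The last scene view gave no detections.
- The last wrist view gave wrong positions for the oil can and tape measure; I ignored them as false hits.
- The early network readings of the ledge's depth differed by up to 14 mm, and the wrist view settled that.
- I did not see the catch spring back; I assume it did once the fingers left it.

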